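Tip the soaked pipe fittings out of the rinse pot into the parts tray

TASK

The pipe fittings in the tipping pot are rinsed: slide the grey parts tray up against the foot of the cradle, centred under the pot's pouring side, then tip the pot over (its lever swings it) until all four fittings have dropped into the tray. Swing the empty pot back fully upright onto its rest, leave the fittings lying in the tray flat on the bench, and do not disturb the bottle, the control box or the tape.

Things in the scene. Friction and masses are not known exactly. Their poses are not given: they have to be found in the camera images.
- cradle: plywood stand fixed to the bench. Origin: on the bench under the pot's pivot; own +y = pouring side, x along the pivot, lever on the +x side (nearer the robot). Base board 18 mm thick, x = -105..105, y = -83..22 mm; two cheeks 247 mm high at x = 86..102 either side, y = -22..22 mm (back to -69 below z = 93). It pours towards the robot's right (world -y), give or take 0.15 rad
- cradle_dock (a point): middle of the straight front edge of the cradle's base board on the pouring side, on the bench (22 mm from the cradle's origin along its +y; axes as the cradle's). The tray belongs against this edge, long sides away from it, centred on this point
- pot_pivot (a point): middle of the pot's pivot axis, 225 mm above the bench; axes as the cradle's, x along the pivot. The pot and its lever turn about this line. With the pot tipped fully, its lower lip is 20 mm from here towards the cradle's +y, 101 mm above the bench
- pot (a joint): tipping angle of the aluminium pot, rad: 0 = upright on its rest, 2.269 (130 degrees) = tipped towards the cradle's +y against its stop. Stiff pivots (0.2 N m of friction): it stays where it is left. Outside 140 mm across at the bottom (45 mm below the pivot), 164 mm at the rim (95 mm above it), wall 4 mm. The fittings slide out between about 90 and 130 degrees, within a second or two
- lever_grip (a point): middle of the black round grip (60 mm long, 21 mm thick, lying along the cradle's x) on the pot's lever, turning with it; 110 mm from the pivot axis, 144 mm from the pot's middle towards the cradle's +x. The flat arm joins its end nearer the cradle. Pot upright: it leans 65 degrees back, away from the pouring side; pot fully tipped: 65 degrees forward; 271 mm high at both ends, 335 mm at most
- pot_rim (a point): centre of the pot's mouth, in the plane of the rim, 95 mm from the pivot; its z points out of the mouth
- tray: loose grey plastic parts tray, 172 mm along its x by 182 mm along its y over the rim, 75 mm high, about 350 g (up to 30 % more or less); origin: centre of its underside, x and y along its sides. Walls 4 mm thick, inner floor 4 mm up, 156 x 166 mm inside; rim 10 mm wide and 6 mm thick, its top 75 mm above the bench, projecting outside the wall by 4 mm and inside by 2 mm
- coupling_a: white pipe coupling, a plain short tube 58 mm in diameter and 58 mm long (solid for contact, about 60 g, may be up to 30 % more or less); origin: centre of its underside, own z along its axis. One of two alike; it starts in the pot
- coupling_b: white pipe coupling, a plain short tube 58 mm in diameter and 58 mm long (solid for contact, about 60 g, may be up to 30 % more or less); origin: centre of its underside, own z along its axis. One of two alike; it starts in the pot
- bulkhead_a: black bulkhead fitting, flange 55 mm in diameter with a threaded stub, 36 mm high (about 60 g, up to 30 % more or less); origin: centre of the flange's underside, own z along its axis. One of two alike; it starts in the pot
- bulkhead_b: black bulkhead fitting, flange 55 mm in diameter with a threaded stub, 36 mm high (about 60 g, up to 30 % more or less); origin: centre of the flange's underside, own z along its axis. One of two alike; it starts in the pot
- dose_bottle: small white plastic bottle with a ribbed white cap, 42 mm across, 86 mm tall, standing loose near the front edge of the bench on the robot's left; bystander. Origin: centre of its underside
- control_box: grey and black control box, 72 x 112 x 35 mm, lying loose near the front edge on the robot's left; bystander. Origin: centre of its underside
- tape: roll of black tape, 62 mm across, 19 mm high, lying loose near the front edge in front of the cradle; bystander. Origin: centre of its underside

How it is judged:
By the outcome, as a careful person would: the job done as asked, in the order asked, and still so for the second after the job is handed in, with the robot touching nothing.
It also fails if it takes over 64 s, if anything falls off the work surface, if the arm or the gripper's body presses on something with over 40 N, if the wrist force passes 120 N, or if a joint passes its speed limit or range.

ROBOT

A 6-joint arm with a two-finger parallel gripper is mounted at the origin on a cart in front of the work surface, level with it; the furniture and walls round the work are solid. World frame = base frame: x ahead of the robot, y to its left, z up, the work surface at z = 0. Lengths are in m, angles in rad, forces in N, time in s.
With the tool pointing down it reaches from about 0.25 to 0.725 m from the base axis. Payload 4 kg.
Tool frame: the origin (TCP) lies midway between the tips of the shut fingers; the grasp point (between the pads) lies 19 mm behind it; z points along the fingers, y is the line along which they close (so a half turn about z gives the same grasp; the last joint's range is limited). The gripper opens to 85 mm and grips with 20 to 120 N. Pads are 22 mm wide; open, the fingers measure 114 mm over their backs; the gripper's body (76 mm by 85 mm) begins 54 mm behind the grasp point. The pads swing forward as they close: fully open they stand 13 mm farther back than shut.
Start: joints at [1.111, 0.241, 0.005, 1.335, 0, 1.571], TCP at [0.222, 0.448, 0.231] pointing down, gripper open.
Joint ranges: [-2.72, 2.72], [-1.05, 1.87], [-1.09, 1.28], [-1.99, 2.15], [-1.42, 1.44], [-3.14, 3.14]. Speed limits (rad/s): [2.79, 2.79, 3.14, 3.14, 3.14, 3.14].

INTERFACE

Orientations are given as a unit quaternion [x, y, z, w].
In Python, from workcell import get_obs, camera, job_done, silhouettes gives the robot as it stands. The module is installed in compiled form; this text tells all that it offers.
- The arm moves only by the tool drive_tool, never from a script. Its argument "increments" is a list of rows, each a list of 3 entries, a list of its own where there are three numbers: the shift along the world's x, y, z in mm, then the turn, a rotation vector about the world's x, y, z in degrees, then the opening, from 0 (shut) to 1 (fully open). A call has 1 to 8 rows; each row shifts and turns the commanded pose from where the row before left it; what a row does not reach is not made up. A row lasts 1/12 s, in which the tool goes at most 41.7 mm and 7.16 degrees, less where a joint would pass 70% of its speed; a pose out of reach is approached as far as the arm can. A call is refused whole if a number of a shift passes 41.7 or a number of a turn 7.16, either way. A call with a gripper value outside its range is refused whole. The fingers move at their own pace and stop on an object; the grip force is fixed at half the most. Time passes only in rows, so rows that do not move let the fingers close. It gives the time, the measured TCP pose, the force, the opening and the grip force at its end, in the units of the state.
- get_obs(): the state, without advancing time (a new reading comes with each control period).
- camera(name): name is "side" or "top"; returns a dict with "image" (400x640x3 uint8, red, green, blue), "K" (3x3 intrinsics, pixels), "view" (4x4, takes a point from world to camera coordinates). Camera axes: x right, y down, z forward; pixel columns grow to the right and rows downward; lengths in m; the calibration is good to about 2 mm. A picture is of the moment at which its call begins. There is no depth.
- job_done(): hands the job in; it is judged then, once.
Trained networks look in a picture, given as the dict that the camera call returned (one of the last four; its "shot" number tells which), for a name from the list of things; names that differ only in an ending like _2 or _b are one class to them, and where a whole thing is asked for, a point or a joint stands for the part that bears it (a point fixed in the world has none). Each returns a list of dicts, best first, with "conf" (0 to 1); they miss things now and then, are a little off and sometimes report something else, mostly with a low value. They report only what shows in the picture. A call takes as long as a camera call.
- silhouettes(query, picture): "region" (400x640 bool, what is visible of it) and "bbox" ([left, top, right, bottom] in pixels, round what is visible of it).
The state is a dict: "clock": time; "joint_pos": joint angles; "joint_vel": joint speeds; "tau": joint torques, N m; "eef_pos": TCP position; "tool_rot": TCP orientation; "ft_force": force on the tool from outside, world axes, zero at the start; "ft_torque": the same for the moment, N m; "grip_width": finger opening in m; "grasp_force": force on a finger pad.
Only numpy, scipy, OpenCV 4.12 (cv2) and the standard library are available. Lean on these libraries where they do the work, as an engineer would, in place of code of your own. Each camera call takes 0.05 s, during which the arm holds its last target. There are 200 camera calls.

## Working session

There is one attempt and no reset: what is moved stays moved. The work goes in short steps, Python scripts to look and compute and a tool call to move; the robot and the scene stay as the last step left them, time stands still between calls to the robot, and variables do not carry over. Pictures are saved under pics/ and viewed, at most 10 in all, crops included, and the job is handed in when it is done.

Besides the shell and the picture viewer there is one more tool, called after "Request:" as name(argument=value, ...) on one line, values as JSON. drive_tool: Moves the arm, as the interface text tells. Its arguments: {"type":"object","properties":{"increments":{"type":"array"}},"required":["increments"]}

```bash
mkdir -p pics
cat > h.py <<'E'
import numpy as np, cv2
from workcell import get_obs, camera, job_done, silhouettes
def save(c,n): cv2.imwrite('pics/'+n,c['image'][...,::-1])
def proj(c,p):
    p=np.atleast_2d(p); q=(c['view'][:3,:3]@p.T+c['view'][:3,3:]); u=c['K']@q; return (u[:2]/u[2]).T
def ray(c,uv):
    R=c['view'][:3,:3];t=c['view'][:3,3]; o=-R.T@t
    d=R.T@np.linalg.inv(c['K'])@np.array([uv[0],uv[1],1.]); return o,d/np.linalg.norm(d)
def onz(c,uv,z):
    o,d=ray(c,uv); return o+d*(z-o[2])/d[2]
E
python3 - <<'E'
from h import *
a=camera('side');b=camera('top');save(a,'s0.png');save(b,'t0.png')
for n,c in (('side',a),('top',b)):
    print(n,'cam pos',ray(c,(320,200)))
    for q in ['cradle','tray','pot','lever_grip','dose_bottle','control_box','tape']:
        for r in silhouettes(q,c)[:2]: 
            ys,xs=np.nonzero(r['region']); print(n,q,round(r['conf'],2),r['bbox'],xs.mean().round(1),ys.mean().round(1))
print(get_obs())
E
```

```text
side cam pos (array([ 0.47413835, -0.97580077,  0.81332257]), array([ 0.00142339,  0.85137903, -0.52454906]))
side cradle 0.78 [303.8, 182.7, 411.1, 306.7] 365.9 242.5
side tray 0.62 [280.3, 291.7, 370.0, 388.4] 322.0 338.9
side pot 0.62 [305.4, 184.6, 407.6, 263.2] 366.4 222.0
side pot 0.21 [303.2, 176.8, 309.8, 198.7] 304.7 187.6
side lever_grip 0.86 [303.7, 185.6, 405.8, 269.9] 365.2 221.6
side lever_grip 0.73 [289.5, 267.5, 313.3, 281.5] 299.9 275.0
side dose_bottle 0.62 [304.1, 178.5, 312.7, 198.0] 305.0 187.3
side dose_bottle 0.34 [303.6, 184.3, 410.6, 269.0] 366.3 221.9
side control_box 0.73 [301.9, 197.6, 322.4, 218.3] 311.6 209.0
side tape 0.88 [286.8, 265.9, 314.4, 285.2] 300.0 274.9
top cam pos (array([ 4.00787470e-01, -2.52917441e-04,  1.26639437e+00]), array([ 0.10216172,  0.01567207, -0.99464434]))
top cradle 0.88 [349.4, 124.2, 441.3, 231.2] 393.3 168.7
top cradle 0.54 [347.8, 120.4, 441.2, 226.3] 400.2 163.5
top tray 0.83 [402.1, 176.1, 484.3, 254.8] 442.6 215.7
top pot 0.78 [347.2, 124.0, 440.9, 226.4] 400.4 163.0
top lever_grip 0.56 [348.6, 119.8, 441.8, 229.7] 401.
[... 179 characters left out ...]
1 236.4
{'clock': 0.8, 'joint_pos': array([1.11099181e+00, 2.40532959e-01, 5.01363206e-03, 1.33524112e+00,
       3.34681921e-05, 1.57080137e+00]), 'joint_vel': array([-0.00035951, -0.00034972, -0.00017991,  0.00112282,  0.00096154,
       -0.00144735]), 'tau': array([ 9.40039390e-04, -3.72150528e+01,  2.52679360e+01,  8.90763240e-04,
        1.80708771e-04,  2.40918368e-06]), 'eef_pos': array([0.22187298, 0.44806528, 0.2313452 ]), 'tool_rot': array([ 2.27884811e-01,  9.73688098e-01,  2.12809559e-05, -1.22057360e-05]), 'ft_force': array([ 0.87397599,  0.40291315, -0.19509447]), 'ft_torque': array([ 0.03305684, -0.0161322 ,  0.00421868]), 'grasp_force': 0.0, 'grip_width': 0.08553395963056044}
```

View pictures.

Run:
```python
import cv2,numpy as np
a=cv2.imread('pics/s0.png')[150:400,230:480];b=cv2.imread('pics/t0.png')[100:270,180:500]
cv2.imwrite('pics/s1.png',cv2.resize(a,(600,600),interpolation=2));cv2.imwrite('pics/t1.png',cv2.resize(b,(800,425),interpolation=2))
```

```text
(no output)
```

View pics/s1.png

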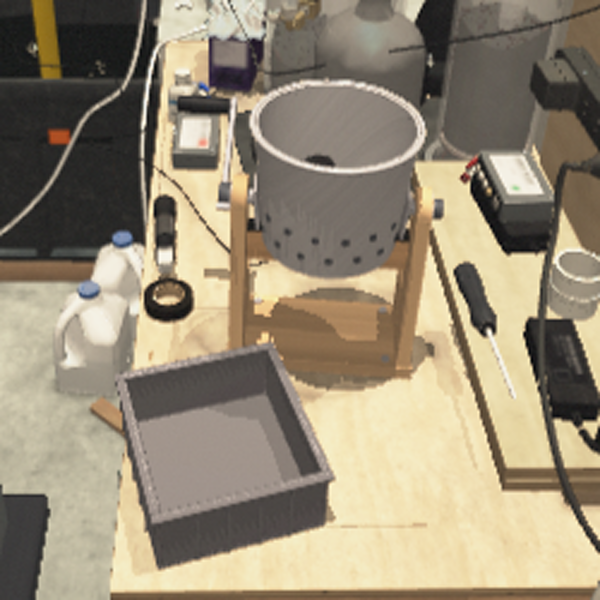

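View pics/t1.png

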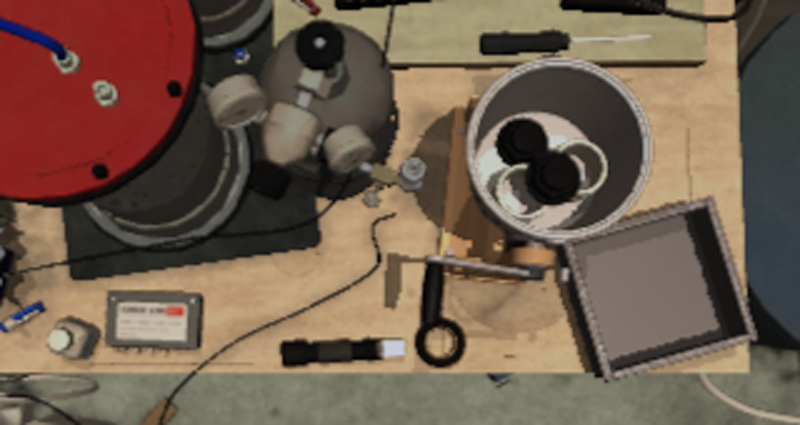

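```bash
cat > fit.py <<'E'
from h import *
from scipy.optimize import minimize
def T(p,pts):
    c,s=np.cos(p[2]),np.sin(p[2]); pts=np.asarray(pts,float)
    return np.c_[p[0]+c*pts[:,0]-s*pts[:,1],p[1]+s*pts[:,0]+c*pts[:,1],pts[:,2]]
def box(x0,x1,y0,y1,z0,z1): return np.array([[x,y,z] for x in(x0,x1) for y in(y0,y1) for z in(z0,z1)])/1e3
def ring(r,z): t=np.linspace(0,2*np.pi,48,endpoint=False); return np.c_[r*np.cos(t),r*np.sin(t),z+0*t]/1e3
TRAY=[box(-86,86,-91,91,69,75),box(-82,82,-87,87,0,69)]
TRAY=[np.vstack(TRAY)]
POT=[np.vstack([ring(82,320),ring(70,180)])]
CRA=[box(-105,105,-83,22,0,18)]+[box(a,b,-22,22,0,247) for a,b in((86,102),(-102,-86))]+[box(a,b,-69,22,0,93) for a,b in((86,102),(-102,-86))]
def mask(c,p,parts,S=4):
    m=np.zeros((400*S,640*S),np.uint8)
    for q in parts:
        cv2.fillConvexPoly(m,cv2.convexHull(np.round((proj(c,T(p,q))+.5)*S-.5).astype(np.int32)),1)
    return cv2.resize(m.astype(np.float32),(640,400),interpolation=cv2.INTER_AREA)
def fit(obs,parts,p0):
    def f(p):
        e=0
        for c,r in obs:
            m=mask(c,p,parts); e+=np.minimum(m,r).sum()/np.maximum(m,r).sum()
        return -e
    best=None
    for dy in (-.15,0,.15):
        s=np.array(p0)+[0,0,dy]
        r=minimize(f,s,method='Nelder-Mead',options=dict(initial_simplex=np.vstack([s,s+[.02,0,0],s+[0,.02,0],s+[0,0,.1]]),xatol=2e-4,fatol=1e-4))
        if best is None or r.fun<best.fun: best=r
    return best.x,-best.fun/len(obs)
def reg(q,c): return silhouettes(q,c)[0]['region'].astype(np.float32)
E
python3 - <<'E'
from fit import *
a=camera('side');b=camera('top')
ta,tb=reg('tray',a),reg('tray',b); pa,pb=reg('pot',a),reg('pot',b); ca,cb=reg('cradle',a),reg('cradle',b)
t0=onz(b,(442.6,215.7),.05)
for n,o in (('both',[(a,ta),(b,tb)]),('side',[(a,ta)]),('top',[(b,tb)])): print('tray',n,fit(o,TRAY,[t0[0],t0[1],.3]))
p0=onz(b,(405,160),.32)
for n,o in (('both',[(a,pa),(b,pb)]),('side',[(a,pa)]),('top',[(b,pb)])): print('pot',n,fit(o,POT,[p0[0],p0[1],0]))
for n,o in (('both',[(a,ca),(b,cb)]),('side',[(a,ca)]),('top',[(b,cb)])): print('cradle',n,fit(o,CRA+POT,[p0[0],p0[1],np.pi]))
L=[]
for c,m in ((a,[ta,pa,ca]),(b,[tb,pb,cb])):
    im=c['image'][...,::-1].copy()
    for k,r in enumerate(m):
        cs,_=cv2.findContours(r.astype(np.uint8),0,1); im=cv2.resize(im,None,fx=1,fy=1); cv2.drawContours(im,cs,-1,[(0,0,255),(0,255,0),(255,0,0)][k],1)
    L.append(im)
o=np.hstack([cv2.resize(L[0][170:395,270:430],(400,562),interpolation=0),cv2.resize(L[1][115:260,340:490],(400,387),interpolation=0)[:562] if 0 else cv2.copyMakeBorder(cv2.resize(L[1][115:260,340:490],(400,387),interpolation=0),0,175,0,0,0)])
cv2.imwrite('pics/o.png',o)
# lever grip by dark pixels in side / top
E
```

```text
tray both (array([ 0.47930127, -0.33659377,  0.27309576]), np.float64(0.9623929262161255))
tray side (array([ 0.47832598, -0.33519424,  0.27080878]), np.float64(0.9642632603645325))
tray top (array([ 0.47964879, -0.33679442,  0.27619974]), np.float64(0.9677042961120605))
pot both (array([ 0.59473219, -0.17892882, -0.14958809]), np.float64(0.7572785019874573))
pot side (array([ 0.59352837, -0.17720754, -0.13485011]), np.float64(0.8804532885551453))
pot top (array([ 0.59618181, -0.18101382,  0.15236064]), np.float64(0.6430540680885315))
cradle both (array([ 0.59338972, -0.17938929,  3.02685897]), np.float64(0.8024675250053406))
cradle side (array([ 0.59366166, -0.17723362,  3.03836082]), np.float64(0.8633993268013))
cradle top (array([ 0.59492386, -0.1814493 ,  3.00944986]), np.float64(0.7524061799049377))
```

View pics/o.png

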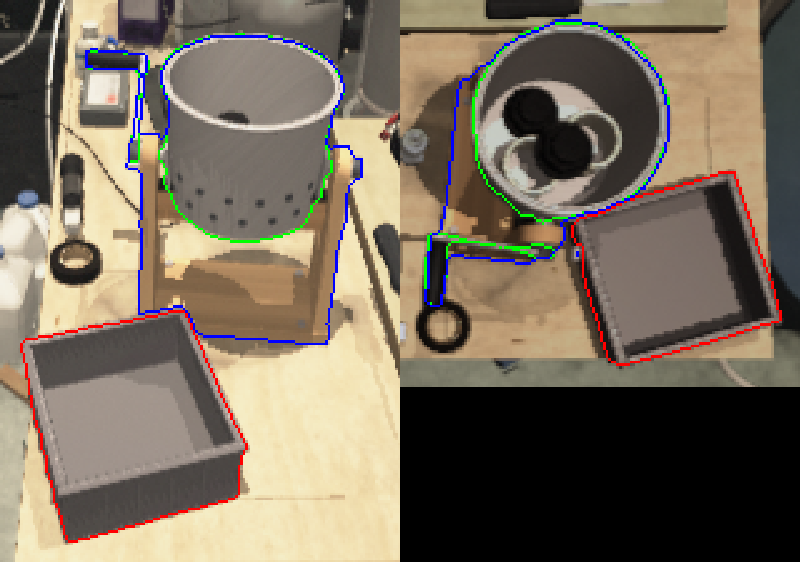

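```bash
cat >> fit.py <<'E'
def lever(a):
    d=np.array([np.sin(a),np.cos(a)])
    g=[[x,110*d[0]+10.5*np.cos(t),225+110*d[1]+10.5*np.sin(t)] for x in(114,174) for t in np.linspace(0,6.28,16)]
    n=np.array([d[1],-d[0]])
    arm=[[x,*(np.array([0,225])+r*d+s*w*n)] for x in(108,114) for r,w in((-8,9),(110,9)) for s in(1,-1)]
    return [np.array(g)/1e3,np.array(arm)/1e3]
E
python3 - <<'E'
from fit import *
a=camera('side');b=camera('top')
obs=[]
for c in(a,b):
    t=cv2.dilate(reg('tray',c),np.ones((5,5)))
    obs.append((c,reg('cradle',c),t))
import fit as F
_m=F.mask
def run(obs):
    def f(p): 
        e=0
        for c,r,t in obs:
            m=_m(c,p,CRA+POT+lever(-np.radians(65)))*(1-t); r=r*(1-t); e+=np.minimum(m,r).sum()/np.maximum(m,r).sum()
        return -e/len(obs)
    best=None
    for s in (2.95,3.05,3.15,3.25):
        s=np.array([.594,-.179,s]); r=minimize(f,s,method='Nelder-Mead',options=dict(initial_simplex=np.vstack([s,s+[.01,0,0],s+[0,.01,0],s+[0,0,.08]]),xatol=2e-4,fatol=1e-4))
        if best is None or r.fun<best.fun: best=r
    return best.x,best.fun
for o in (obs,obs[:1],obs[1:]): print(run(o))
p,_=run(obs)
for n,q in dict(dock=[0,22,0],grip=[144,-99.7,271.5],traygoal=[0,22+91,0],top=[144,0,335],tip=[144,99.7,271.5]).items(): print(n,T(p,[np.array(q)/1e3]).round(4))
for c,r,t in obs:
  print(proj(c,T(p,[np.array([144,-99.7,271.5])/1e3])))
for q,z in (('tape',.01),('control_box',.02)): 
  r=silhouettes(q,b)[0]['bbox']; print(q,onz(b,((r[0]+r[2])/2,(r[1]+r[3])/2),z))
E
```

```text
Traceback (most recent call last):
  File "fit.py", line 29, in reg
    def reg(q,c): return silhouettes(q,c)[0]['region'].astype(np.float32)
                         ~~~~~~~~~~~~~~~~^^^
IndexError: list index out of range
```

```bash
cat > cr.py <<'E'
from fit import *
def shot(name,q):
    for _ in range(6):
        c=camera(name); L=[silhouettes(k,c) for k in q]
        if all(L): return (c,*[l[0]['region'].astype(np.float32) for l in L])
def runc(obs):
    def f(p): 
        e=0
        for c,r,t in obs:
            t=cv2.dilate(t,np.ones((5,5)))
            m=mask(c,p,CRA+POT+lever(-np.radians(65)))*(1-t); r=r*(1-t); e+=np.minimum(m,r).sum()/np.maximum(m,r).sum()
        return -e/len(obs)
    best=None
    for s in (2.95,3.05,3.15,3.25):
        s=np.array([.594,-.179,s]); r=minimize(f,s,method='Nelder-Mead',options=dict(initial_simplex=np.vstack([s,s+[.01,0,0],s+[0,.01,0],s+[0,0,.08]]),xatol=2e-4,fatol=1e-4))
        if best is None or r.fun<best.fun: best=r
    return best.x,best.fun
E
python3 - <<'E'
from cr import *
obs=[shot('side',['cradle','tray']),shot('top',['cradle','tray'])]
for o in (obs[:1],obs[1:]): print(runc(o))
p,s=runc(obs);print(p,s)
for n,q in dict(dock=[0,22,0],grip=[144,-99.7,271.5],traygoal=[0,22+91,0],top=[144,0,335],tip=[144,99.7,271.5]).items(): print(n,T(p,[np.array(q)/1e3]).round(4))
for q,z in (('tape',.01),('control_box',.02)): 
  for r in silhouettes(q,obs[1][0])[:1]: r=r['bbox']; print(q,onz(obs[1][0],((r[0]+r[2])/2,(r[1]+r[3])/2),z))
print(get_obs()['clock'])
E
```

```text
(array([ 0.59345231, -0.17701721,  3.02737343]), np.float64(-0.9085716009140015))
(array([ 0.5968009 , -0.18122892,  3.02796484]), np.float64(-0.7741664052009583))
[ 0.59386125 -0.17952035  3.0285236 ] -0.8354130983352661
dock [[ 0.5914 -0.2014  0.    ]]
grip [[ 0.462  -0.0642  0.2715]]
traygoal [[ 0.5811 -0.2918  0.    ]]
top [[ 0.4508 -0.1633  0.335 ]]
tip [[ 0.4395 -0.2623  0.2715]]
tape [ 0.41983728 -0.08936958  0.01      ]
control_box [0.43834591 0.25503056 0.02      ]
1.85
```

Request:
drive_tool(increments=[[[7.5, -33.6, 0], [0, 0, -2], 1], [[7.5, -33.6, 0], [0, 0, -2], 1], [[7.5, -33.6, 0], [0, 0, -2], 1], [[7.5, -33.6, 0], [0, 0, -2], 1], [[7.5, -33.6, 0], [0, 0, -2], 1], [[7.5, -33.6, 0], [0, 0, -2], 1], [[7.5, -33.6, 0], [0, 0, -2], 1], [[7.5, -33.6, 0], [0, 0, -2], 1]])

```text
clock: 2.52
eef_pos: [0.2818, 0.1778, 0.2315]
tool_rot: [0.362, 0.932, 0.0, 0.0]
ft_force: [1.2, -0.6, 0.3]
grip_width: 0.0855
grasp_force: 0.0
```

Request:
drive_tool(increments=[[[7.5, -33.6, 0], [0, 0, -2], 1], [[7.5, -33.6, 0], [0, 0, -2], 1], [[7.5, -33.6, 0], [0, 0, -2], 1], [[7.5, -33.6, 0], [0, 0, -2], 1], [[7.5, -33.6, 0], [0, 0, -2], 1], [[7.5, -33.6, 0], [0, 0, -2], 1], [[7.5, -33.6, 0], [0, 0, -2], 1], [[7.5, -33.6, 0], [0, 0, -2], 1]])

```text
clock: 3.18
eef_pos: [0.3419, -0.0914, 0.2317]
tool_rot: [0.488, 0.873, 0.0, 0.001]
ft_force: [1.4, 0.5, 0.3]
grip_width: 0.0853
grasp_force: 0.0
```

Request:
drive_tool(increments=[[[7.5, -33.6, 0], [0, 0, -2], 1], [[7.5, -33.6, 0], [0, 0, -2], 1], [[7.5, -33.6, 0], [0, 0, -2], 1], [[7.5, -33.6, 0], [0, 0, -2], 1], [[7.5, -33.6, 0], [0, 0, -2], 1], [[7.5, -33.6, 0], [0, 0, -2], 1], [[7.5, -33.6, 0], [0, 0, -2], 1], [[7.5, -33.6, 0], [0, 0, -2], 1]])

```text
clock: 3.85
eef_pos: [0.4019, -0.3601, 0.2312]
tool_rot: [0.605, 0.796, 0.0, 0.0]
ft_force: [0.6, 0.3, -0.1]
grip_width: 0.0855
grasp_force: 0.0
```

Request:
drive_tool(increments=[[[0, 1, -35], [0, 0, 0], 1], [[-1, 0, -35], [0, 0, 0], 1], [[0, 1, -35], [0, 0, 0], 1], [[0, 0, -30], [0, 0, 0], 1], [[0, 0, -25], [0, 0, 0], 1], [[0, 0, -18], [0, 0, 0], 1], [[0, 0, 0], [0, 0, 0], 0], [[0, 0, 0], [0, 0, 0], 0]])

```text
clock: 4.52
eef_pos: [0.4002, -0.3558, 0.0525]
tool_rot: [0.604, 0.797, 0.0, -0.001]
ft_force: [-0.1, -0.1, 0.9]
grip_width: 0.0639
grasp_force: 0.0
```

Request:
drive_tool(increments=[[[0, 0, 0], [0, 0, 0], 0], [[0, 0, 0], [0, 0, 0], 0], [[0, 0, 0], [0, 0, 0], 0], [[0, 0, 0], [0, 0, 0], 0]])

```text
clock: 4.85
eef_pos: [0.4017, -0.357, 0.0547]
tool_rot: [0.604, 0.797, -0.0, 0.001]
ft_force: [-0.1, -0.5, -0.3]
grip_width: 0.0122
grasp_force: 0.0
```

Run:
```python
from cr import *
o=[shot('side',['tray']),shot('top',['tray'])]
p,s=fit([x for x in o],TRAY,[.479,-.337,.27]);print(p,s)
print(fit(o[:1],TRAY,p)); g=get_obs();print(g['eef_pos'],g['ft_force'],g['grip_width'],g['grasp_force'])
save(o[0][0],'s2.png')
cv2.imwrite('pics/s2c.png',cv2.resize(o[0][0]['image'][150:400,200:450,::-1],(500,500)))
```

```text
[ 0.47919067 -0.33586373  0.26783188] 0.8278791904449463
(array([ 0.47893459, -0.33558578,  0.25851139]), np.float64(0.8401832580566406))
[ 0.40157544 -0.35707085  0.05478586] [-0.25267021  0.06359807  5.25301332] 0.008381858733053055 58.71240019798279
```

View pics/s2c.png

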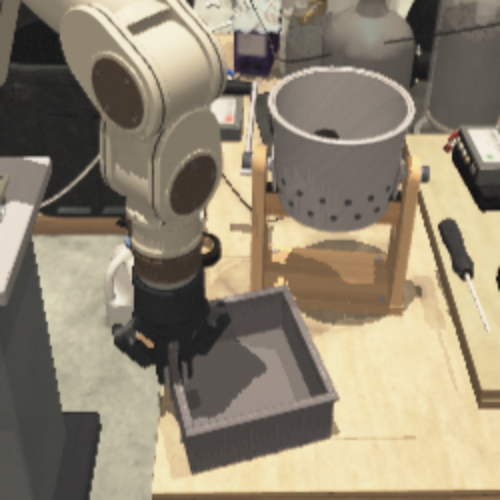

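Request:
drive_tool(increments=[[[6, 0, 1], [0, 0, -1.5], 0], [[9, 0, 0], [0, 0, -2], 0], [[10, 0, 0], [0, 0, -2.3], 0], [[10, 4, 0], [0, 0, -2.3], 0], [[10, 8, 0], [0, 0, -2.3], 0], [[10, 9, 0], [0, 0, -2.3], 0], [[10, 9, 0], [0, 0, -2.3], 0], [[10, 9, 0], [0, 0, -2.3], 0]])

```text
clock: 5.72
eef_pos: [0.4753, -0.3179, 0.0548]
tool_rot: [0.718, 0.696, -0.001, 0.0]
ft_force: [-2.7, -2.2, 2.8]
grip_width: 0.0086
grasp_force: 59.0
```

Request:
drive_tool(increments=[[[10, 9, 0], [0, 0, -2], 0], [[8, 7, 0], [0, 0, -1.6], 0], [[5, 5, 0], [0, 0, -1.5], 0], [[0, 0, 0], [0, 0, 0], 0]])

```text
clock: 6.05
eef_pos: [0.4997, -0.2957, 0.0548]
tool_rot: [0.747, 0.665, 0.0, 0.0]
ft_force: [-0.1, 0.9, 1.7]
grip_width: 0.0081
grasp_force: 58.9
```

Run:
```python
from cr import *
o=[shot('side',['tray']),shot('top',['tray'])]
p,s=fit(o,TRAY,[.5795,-.307,-.11]);print(p,s)
print(fit(o[:1],TRAY,p),fit(o[1:],TRAY,p)); g=get_obs();print(g['eef_pos'],g['ft_force'],g['grip_width'],g['grasp_force'])
b=o[1][0]
cv2.imwrite('pics/t2c.png',np.hstack([cv2.resize(o[0][0]['image'][230:400,260:430,::-1],(400,400)),cv2.resize(b['image'][130:280,340:490,::-1],(400,400))]))
```

```text
[ 0.57995328 -0.30701818 -0.11906056] 0.5597329139709473
(array([ 0.57983374, -0.30694776, -0.11806775]), np.float64(0.8702404499053955)) (array([ 0.57911175, -0.31608282,  0.04588384]), np.float64(0.25210708379745483))
[ 0.49955876 -0.29622111  0.05480494] [1.50342705 0.93606789 3.88145706] 0.008547025475946386 59.012718200683594
```

View pics/t2c.png

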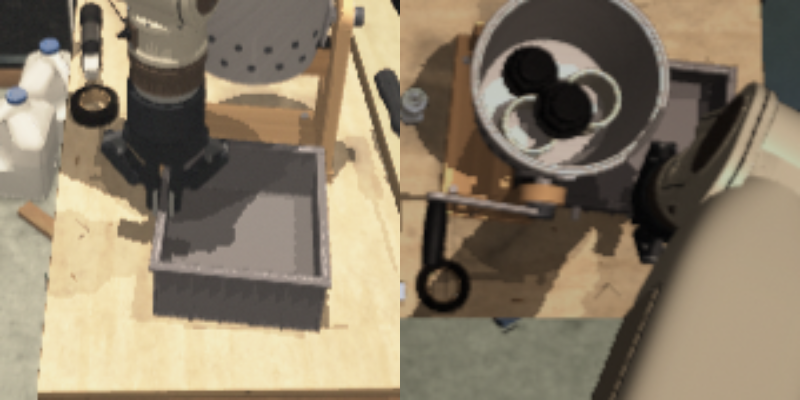

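Request:
drive_tool(increments=[[[0.5, 4, 0], [0, 0, 0], 0], [[0.5, 4, 0], [0, 0, 0], 0], [[0.5, 4, 0], [0, 0, 0], 0], [[0.3, 3, 0], [0, 0, 0], 0], [[0, 0, 0], [0, 0, 0], 0]])

```text
clock: 6.67
eef_pos: [0.5009, -0.2813, 0.0548]
tool_rot: [0.747, 0.664, -0.0, 0.001]
ft_force: [-0.8, -2.4, 4.4]
grip_width: 0.0081
grasp_force: 59.3
```

Request:
drive_tool(increments=[[[0.3, 2, 0], [0, 0, 0], 0], [[0, 0, 0], [0, 0, 0], 0]])

```text
clock: 6.83
eef_pos: [0.5012, -0.2797, 0.0548]
tool_rot: [0.748, 0.664, -0.0, 0.001]
ft_force: [-1.0, -4.1, 5.2]
grip_width: 0.0082
grasp_force: 59.3
```

Request:
drive_tool(increments=[[[0.2, 2, 0], [0, 0, 0], 0], [[0, 0, 0], [0, 0, 0], 0]])

```text
clock: 7.0
eef_pos: [0.5015, -0.2778, 0.0548]
tool_rot: [0.748, 0.664, -0.0, 0.001]
ft_force: [0.3, -5.2, 5.1]
grip_width: 0.0081
grasp_force: 59.3
```

Request:
drive_tool(increments=[[[0.2, 2, 0], [0, 0, 0], 0], [[0, 0, 0], [0, 0, 0], 0]])

```text
clock: 7.17
eef_pos: [0.5014, -0.2767, 0.0548]
tool_rot: [0.748, 0.664, -0.001, 0.001]
ft_force: [-0.6, -6.5, 5.0]
grip_width: 0.0085
grasp_force: 59.3
```

Request:
drive_tool(increments=[[[0.2, 2, 0], [0, 0, 0], 0], [[0, 0, 0], [0, 0, 0], 0]])

```text
clock: 7.33
eef_pos: [0.5013, -0.2765, 0.055]
tool_rot: [0.748, 0.663, -0.002, 0.002]
ft_force: [-2.5, -11.1, 4.2]
grip_width: 0.0081
grasp_force: 59.3
```

Run:
```python
from cr import *
for _ in range(2):
    o=shot('side',['tray']); p,s=fit([o],TRAY,[.581,-.289,-.11]); 
    d=p[:2]-[.59345,-.1770]; w=3.0274
    print(p,s,'cradle xy',d@[np.cos(w),np.sin(w)],d@[-np.sin(w),np.cos(w)],'dyaw',p[2]+np.pi-w)
g=get_obs();print(g['eef_pos'],g['ft_force'],g['ft_torque'])
```

```text
[ 0.58252557 -0.2877096  -0.14816114] 0.8504135012626648 cradle xy -0.0017614812992358935 0.11123333664140067 dyaw -0.033968487343676745
[ 0.58108901 -0.28854797 -0.13366266] 0.8779794573783875 cradle xy -0.0004298049297085972 0.11222994290231077 dyaw -0.019470002993371427
[ 0.50131951 -0.27655449  0.05493528] [ -1.87933405 -11.15081796   5.23251194] [-2.09639343  0.46678698 -0.27414666]
```

Request:
drive_tool(increments=[[[0, 0, 0], [0, 0, 0.8], 0], [[0, 0, 0], [0, 0, 0.8], 0], [[0, 0, 0], [0, 0, 0], 0]])

```text
clock: 7.78
eef_pos: [0.5014, -0.2767, 0.0549]
tool_rot: [0.739, 0.673, -0.002, 0.002]
ft_force: [-2.0, -10.8, 4.1]
grip_width: 0.0084
grasp_force: 59.8
```

Run:
```python
from cr import *
for _ in range(3):
    o=shot('side',['tray']); p,s=fit([o],TRAY,[.581,-.289,-.11]); 
    d=p[:2]-[.59345,-.1770]; w=3.0274
    print(p,s,'cradle xy',d@[np.cos(w),np.sin(w)],d@[-np.sin(w),np.cos(w)],'dyaw',p[2]+np.pi-w)
g=get_obs();print(g['eef_pos'],g['tool_rot'],g['ft_force'],g['ft_torque'])
```

```text
[ 0.58128555 -0.28955746 -0.1371808 ] 0.8892643451690674 cradle xy -0.0007400964662934804 0.11321045607239517 dyaw -0.02298814510935321
[ 0.58114739 -0.28835571 -0.13361587] 0.8919026851654053 cradle xy -0.0004658984071793035 0.11203227666773796 dyaw -0.019423218326330982
[ 0.58184597 -0.28792234 -0.14163141] 0.8569225072860718 cradle xy -0.0011105564015339905 0.11152213146411444 dyaw -0.02743875957427999
[ 0.50137272 -0.2767007   0.05484977] [ 0.73939548  0.67326407 -0.00214461  0.00228387] [ -2.1178319  -10.92563004   4.2040204 ] [-2.18419077  0.36411508 -0.64201303]
```

Request:
drive_tool(increments=[[[0, 0, 0], [0, 0, 0], 1], [[0, 0, 0], [0, 0, 0], 1], [[0, 0, 0], [0, 0, 0], 1], [[0, 0, 0], [0, 0, 0], 1], [[0, 0, 20], [0, 0, 0], 1], [[0, 0, 35], [0, 0, 0], 1], [[0, 0, 40], [0, 0, 0], 1], [[0, 0, 40], [0, 0, 0], 1]])

```text
clock: 8.75
eef_pos: [0.5007, -0.2719, 0.1895]
tool_rot: [0.738, 0.675, -0.0, -0.002]
ft_force: [0.9, -0.3, -0.4]
grip_width: 0.0855
grasp_force: 0.0
```

Request:
drive_tool(increments=[[[-30, 0, 20], [0, 0, 0], 1], [[-40, 20, 10], [0, 0, 0], 1], [[-30, 35, 0], [0, 0, 0], 1], [[-20, 35, 0], [0, 0, 0], 1], [[-10, 35, 0], [0, 0, 0], 1]])

```text
clock: 9.17
eef_pos: [0.3751, -0.1518, 0.2181]
tool_rot: [0.739, 0.674, -0.0, -0.001]
ft_force: [0.6, 1.4, -0.6]
grip_width: 0.0851
grasp_force: 0.0
```

Run:
```python
from cr import *
w=3.0274
for _ in range(2):
    o=shot('side',['tray']); p,s=fit([o],TRAY,[.581,-.289,-.11]); 
    d=p[:2]-[.59345,-.1770]
    print(p,s,'cradle xy',d@[np.cos(w),np.sin(w)],d@[-np.sin(w),np.cos(w)],'dyaw',p[2]+np.pi-w)
g=get_obs();print(g['eef_pos'],g['tool_rot'],g['joint_pos'],g['clock'])
```

```text
[ 0.58156262 -0.28775588 -0.13869608] 0.9723573923110962 cradle xy -0.0008100821758083264 0.11138904447656547 dyaw -0.024503423261800883
[ 0.58128597 -0.2873793  -0.13411791] 0.9715447425842285 cradle xy -0.0004923204639998256 0.11104643909092671 dyaw -0.019925256242998568
[ 0.3779619  -0.15238009  0.21860591] [7.37236187e-01 6.75635023e-01 2.56535061e-04 2.33202494e-04] [-3.83424856e-01  6.37061512e-02 -2.40201577e-01  1.26624662e+00
  2.61984562e-04  1.27451633e+00] 9.3667
```

Run:
```python
from cr import *
a=camera('side'); save(a,'s3.png')
x0,y0,w,h,S=300,170,130,150,5
def draw(im,c,p,parts,x0,y0,col):
    for q in parts:
        k=cv2.convexHull(np.round((proj(c,T(p,q))+.5-[x0,y0])*S).astype(np.int32)); cv2.polylines(im,[k],True,col,1)
im=cv2.resize(a['image'][y0:y0+h,x0:x0+w,::-1],None,fx=S,fy=S,interpolation=2)[:, :]
im2=im.copy()
draw(im2,a,[.59345,-.1770,3.0274],CRA,x0,y0,(0,0,255)); draw(im2,a,[.5814,-.2876,-.136],[TRAY[0][:8]],x0,y0,(0,255,0))
cv2.imwrite('pics/ov.png',im2[-600:])
```

```text
(no output)
```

View pics/ov.png

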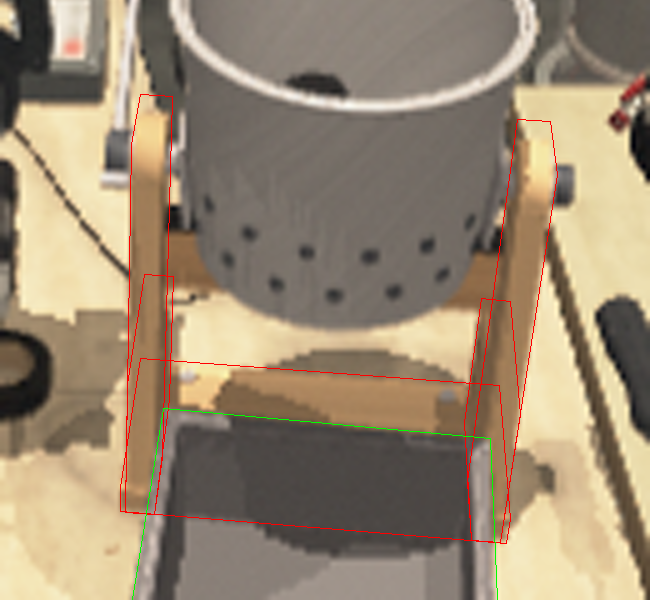

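Run:
```python
import cr
from cr import *
def cheek(a,b):
    t=np.linspace(0,np.pi,20)
    return np.array([[x,22*np.cos(u),225+22*np.sin(u)] for x in(a,b) for u in t]+[[x,y,0] for x in(a,b) for y in(-22,22)])/1e3
bolt=lambda s:np.array([[x*s,9*np.cos(u),225+9*np.sin(u)] for x in(86,114) for u in np.linspace(0,6.28,12)])/1e3
cr.CRA[:]=[CRA[0],cheek(86,102),cheek(-102,-86),bolt(1),bolt(-1)]+CRA[3:]
for k in range(2):
    o=shot('side',['cradle','tray']); print(runc([o]))
    if k==0:
        r=fit([(o[0],o[2])],TRAY,[.581,-.288,-.13]); print('tray',r)
p,_=runc([o])
m=mask(o[0],p,CRA+POT+lever(-np.radians(65))); d=(m-o[1])*(1-o[2])
S=5;im=cv2.resize(o[0]['image'][170:320,280:420,::-1],None,fx=4,fy=4,interpolation=2)
for r,col in((m>.5,(0,0,255)),(o[1]>.5,(255,0,0)),(o[2]>.5,(0,255,0))):
    k=cv2.resize(r.astype(np.uint8)[170:320,280:420],None,fx=4,fy=4,interpolation=0); cs,_=cv2.findContours(k,0,1); cv2.drawContours(im,cs,-1,col,1)
cv2.imwrite('pics/ov2.png',im)
```

```text
(array([ 0.59331975, -0.17763262,  3.03095945]), np.float64(-0.8972398638725281))
tray (array([ 0.58086242, -0.28799909, -0.12998127]), np.float64(0.9769738912582397))
(array([ 0.5933916 , -0.17775914,  3.03518041]), np.float64(-0.8976494073867798))
```

View pics/ov2.png

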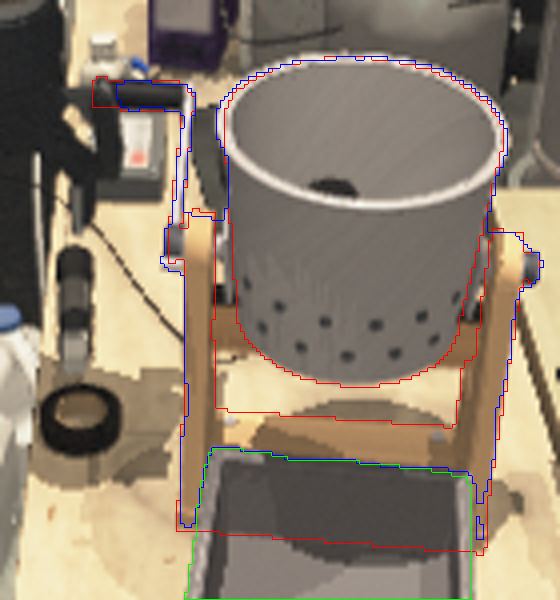

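```bash
cat > plan.py <<'E'
from h import *
from scipy.spatial.transform import Rotation as R
P=np.array([.5936,-.1785,0]); W=3.030
M=R.from_euler('z',W).as_matrix()
def tcp(a,k=45/65,x=.152,dep=.021,r=.110):
    a=np.radians(a); b=k*a; g=np.array([x,r*np.sin(a),.225+r*np.cos(a)]); z=np.array([0,-np.sin(b),-np.cos(b)])
    Rm=M@np.c_[np.cross([0,-np.cos(b),np.sin(b)],z),[0,-np.cos(b),np.sin(b)],z]
    return P+M@(g+dep*z), Rm
if __name__=='__main__':
    g=get_obs(); p0=g['eef_pos'];R0=R.from_quat(g['tool_rot'])
    h,Rh=tcp(-65,dep=-.06); print('hover',h,'delta mm',(h-p0)*1e3)
    v,Rv=tcp(0); print('yaw turn to vertical', np.degrees((R.from_matrix(Rv)*R0.inv()).as_rotvec()))
    print('x axis world',M[:,0])
    e,_=tcp(-65); print('engage delta',(e-h)*1e3)
    L=np.arange(-65,66,5.); q=np.array([tcp(a)[0] for a in L]); 
    for a,d in zip(L[1:],np.diff(q,axis=0)*1e3): print(a,d.round(1))
E
python3 plan.py
```

```text
hover [ 0.45837212 -0.02033682  0.31391442] delta mm [ 80.03504192 133.76844716  95.8558624 ]
yaw turn to vertical [ 1.47357613e-02 -4.43150218e-02  8.88122406e+01]
x axis world [-0.99378     0.11136119  0.        ]
engage delta [ -6.37828439 -56.91939466 -57.27564928]
-60.0 [-0.4 -3.5  7.6]
-55.0 [-0.5 -4.2  7.3]
-50.0 [-0.5 -4.8  6.9]
-45.0 [-0.6 -5.4  6.4]
-40.0 [-0.7 -5.9  5.9]
-35.0 [-0.7 -6.4  5.3]
-30.0 [-0.8 -6.9  4.7]
-25.0 [-0.8 -7.3  4. ]
-20.0 [-0.9 -7.6  3.3]
-15.0 [-0.9 -7.9  2.6]
-10.0 [-0.9 -8.1  1.9]
-5.0 [-0.9 -8.2  1.1]
0.0 [-0.9 -8.3  0.4]
5.0 [-0.9 -8.3 -0.4]
10.0 [-0.9 -8.2 -1.1]
15.0 [-0.9 -8.1 -1.9]
20.0 [-0.9 -7.9 -2.6]
25.0 [-0.9 -7.6 -3.3]
30.0 [-0.8 -7.3 -4. ]
35.0 [-0.8 -6.9 -4.7]
40.0 [-0.7 -6.4 -5.3]
45.0 [-0.7 -5.9 -5.9]
50.0 [-0.6 -5.4 -6.4]
55.0 [-0.5 -4.8 -6.9]
60.0 [-0.5 -4.2 -7.3]
65.0 [-0.4 -3.5 -7.6]
```

Request:
drive_tool(increments=[[[-8, 5, 24], [0, 0, 7], 0.8], [[-8, 5, 24], [0, 0, 7], 0.8], [[-8, 5, 24], [0, 0, 7], 0.8], [[-8, 5, 24], [0, 0, 7], 0.8], [[0, 28, 0], [0, 0, 7], 0.8], [[0, 28, 0], [0, 0, 7], 0.8], [[0, 28, 0], [0, 0, 7], 0.8], [[0, 28, 0], [0, 0, 7], 0.8]])

```text
clock: 10.38
eef_pos: [0.3462, -0.0209, 0.3146]
tool_rot: [0.333, 0.943, 0.0, 0.0]
ft_force: [0.3, -0.6, -0.4]
grip_width: 0.0683
grasp_force: 0.0
```

Request:
drive_tool(increments=[[[28, 0, 0], [0, 0, 7], 0.8], [[28, 0, 0], [0, 0, 7], 0.8], [[28, 0, 0], [0, 0, 7], 0.8], [[28, 0, 0], [0, 0, 7], 0.8], [[0, 2, 0], [0, 0, 4.8], 0.8]])

```text
clock: 10.8
eef_pos: [0.4626, -0.0199, 0.3126]
tool_rot: [0.053, 0.999, -0.0, -0.0]
ft_force: [0.0, -0.6, -0.0]
grip_width: 0.0683
grasp_force: 0.0
```

Request:
drive_tool(increments=[[[0, 0, 0], [-5.59, 0.63, 0], 0.8], [[0, 0, 0], [-5.59, 0.63, 0], 0.8], [[0, 0, 0], [-5.59, 0.63, 0], 0.8], [[0, 0, 0], [-5.59, 0.63, 0], 0.8], [[0, 0, 0], [-5.59, 0.63, 0], 0.8], [[0, 0, 0], [-5.59, 0.63, 0], 0.8], [[0, 0, 0], [-5.59, 0.63, 0], 0.8], [[0, 0, 0], [-5.59, 0.63, 0], 0.8]])

```text
clock: 11.47
eef_pos: [0.4589, -0.0192, 0.3147]
tool_rot: [0.051, 0.922, -0.384, -0.021]
ft_force: [-0.4, 0.1, -0.9]
grip_width: 0.0682
grasp_force: 0.0
```

Run:
```python
from plan import *
a=camera('side');b=camera('top')
g=get_obs(); e,Re=tcp(-65); print(g['eef_pos'],'to engage',(e-g['eef_pos'])*1e3,np.degrees((R.from_matrix(Re)*R.from_quat(g['tool_rot']).inv()).as_rotvec()),g['joint_pos'].round(2),g['ft_force'],g['clock'])
cv2.imwrite('pics/l0.png',np.hstack([cv2.resize(a['image'][100:300,250:420,::-1],(450,529)),cv2.copyMakeBorder(cv2.resize(b['image'][140:280,290:400,::-1],(350,445)),0,84,0,0,0)]))
```

```text
[ 0.45806105 -0.0179164   0.31090956] to engage [ -6.06721727 -59.33982056 -54.27078986] [ 0.1548382  -0.53815835 -0.18960707] [ 0.39  0.38  0.15  1.79 -0.67  0.65] [0.67708299 0.32315691 0.11396228] 11.5667
```

View pics/l0.png

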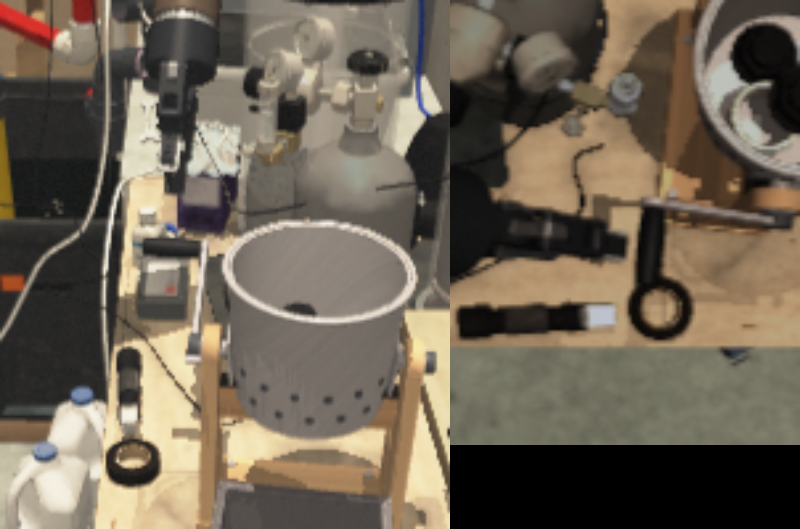

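Request:
drive_tool(increments=[[[-1, -14, -14], [0, 0, 0], 0.8], [[-1, -14, -14], [0, 0, 0], 0.8], [[-1, -14, -13], [0, 0, 0], 0.8], [[-1, -10, -9], [0, 0, 0], 0.8], [[-1, -6, -6], [0, 0, 0], 0.8], [[0, 0, 0], [0, 0, 0], 0.32], [[0, 0, 0], [0, 0, 0], 0.32], [[0, 0, 0], [0, 0, 0], 0.32]])

```text
clock: 12.23
eef_pos: [0.4535, -0.0777, 0.2592]
tool_rot: [0.052, 0.923, -0.381, -0.021]
ft_force: [0.6, 0.3, 0.5]
grip_width: 0.0328
grasp_force: 0.0
```

Run:
```python
from plan import *
a=camera('side')
g=get_obs(); e,Re=tcp(-65); print(g['eef_pos'],'err to engage',(e-g['eef_pos'])*1e3,g['ft_force'],g['ft_torque'],g['grip_width'],g['grasp_force'],g['clock'])
cv2.imwrite('pics/l1.png',cv2.resize(a['image'][150:250,270:370,::-1],(500,500),interpolation=2))
```

```text
[ 0.45363906 -0.07740374  0.25914017] err to engage [-1.64522015  0.14751828 -2.50140203] [ 0.18071822  0.58822585 -0.21580382] [ 0.68588047 -0.0921583   0.04029751] 0.027647642949211907 0.0 12.2833
```

View pics/l1.png

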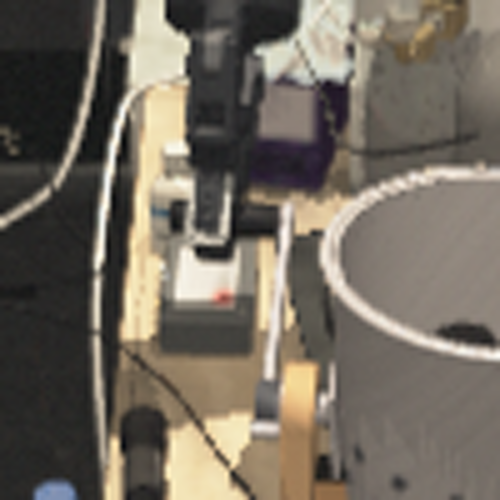

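Request:
drive_tool(increments=[[[-0.4, -3.5, 7.6], [3.44, -0.39, 0], 0.32], [[-0.5, -4.2, 7.3], [3.44, -0.39, 0], 0.32], [[-0.5, -4.8, 6.9], [3.44, -0.39, 0], 0.32], [[-0.6, -5.4, 6.4], [3.44, -0.39, 0], 0.32], [[-0.7, -5.9, 5.9], [3.44, -0.39, 0], 0.32], [[-0.7, -6.4, 5.3], [3.44, -0.39, 0], 0.32]])

```text
clock: 12.78
eef_pos: [0.4502, -0.1065, 0.2988]
tool_rot: [0.053, 0.977, -0.207, -0.011]
ft_force: [-0.6, 2.4, -0.7]
grip_width: 0.0274
grasp_force: 1.0
```

Request:
drive_tool(increments=[[[-0.8, -6.9, 4.7], [3.44, -0.39, 0], 0.32], [[-0.8, -7.3, 4.0], [3.44, -0.39, 0], 0.32], [[-0.9, -7.6, 3.3], [3.44, -0.39, 0], 0.32], [[-0.9, -7.9, 2.6], [3.44, -0.39, 0], 0.32], [[-0.9, -8.1, 1.9], [3.44, -0.39, 0], 0.32], [[-0.9, -8.2, 1.1], [3.44, -0.39, 0], 0.32], [[-0.9, -8.3, 0.4], [3.44, -0.39, 0], 0.32]])

```text
clock: 13.37
eef_pos: [0.4443, -0.1612, 0.3175]
tool_rot: [0.054, 0.999, 0.002, 0.002]
ft_force: [-0.1, 3.6, 2.1]
grip_width: 0.0276
grasp_force: 1.3
```

Run:
```python
from plan import *
g=get_obs(); e,Re=tcp(0); print(g['eef_pos'],'err',(e-g['eef_pos'])*1e3,np.degrees((R.from_matrix(Re)*R.from_quat(g['tool_rot']).inv()).as_rotvec()),g['ft_force'],g['grip_width'],g['grasp_force'],g['clock'])
a=camera('side')
print([ (r['conf'],r['bbox']) for r in silhouettes('lever_grip',a)])
cv2.imwrite('pics/l2.png',cv2.resize(a['image'][120:320,260:430,::-1],(500,588),interpolation=2))
```

```text
[ 0.44427997 -0.16120081  0.31754014] err [-1.73453346 -0.37229287 -3.54013651] [-0.22717101  0.25879133 -0.14790826] [-0.12022095  3.56712082  2.08904587] 0.02756304826463423 1.3449250697158277 13.3667
[(0.95, [298.0, 186.3, 406.0, 280.8]), (0.75, [298.2, 188.9, 416.2, 301.5])]
```

View pics/l2.png

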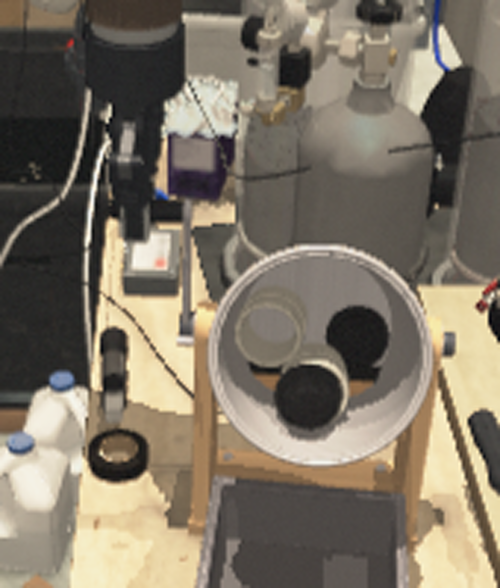

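Request:
drive_tool(increments=[[[-0.9, -8.3, -1.4], [3.44, -0.39, 0], 0.32], [[-0.9, -8.2, -2.1], [3.44, -0.39, 0], 0.32], [[-0.9, -8.1, -2.4], [3.44, -0.39, 0], 0.32], [[-0.9, -7.9, -2.6], [3.44, -0.39, 0], 0.32], [[-0.9, -7.6, -3.3], [3.44, -0.39, 0], 0.32], [[-0.8, -7.3, -4.0], [3.44, -0.39, 0], 0.32], [[-0.8, -6.9, -4.7], [3.44, -0.39, 0], 0.32]])

```text
clock: 14.05
eef_pos: [0.4382, -0.2156, 0.296]
tool_rot: [0.053, 0.976, 0.21, 0.013]
ft_force: [-0.1, -0.0, 1.2]
grip_width: 0.0275
grasp_force: 0.7
```

Request:
drive_tool(increments=[[[-0.7, -6.4, -5.3], [3.44, -0.39, 0], 0.32], [[-0.7, -5.9, -5.9], [3.44, -0.39, 0], 0.32], [[-0.6, -5.4, -6.4], [3.44, -0.39, 0], 0.32], [[-0.5, -4.8, -6.9], [3.44, -0.39, 0], 0.32], [[-0.5, -4.2, -7.3], [3.44, -0.39, 0], 0.32], [[-0.4, -3.5, -7.6], [3.44, -0.39, 0], 0.32]])

```text
clock: 14.55
eef_pos: [0.4347, -0.2459, 0.256]
tool_rot: [0.05, 0.922, 0.383, 0.022]
ft_force: [-0.6, 0.1, 2.1]
grip_width: 0.0274
grasp_force: 0.8
```

```bash
cat > st.py <<'E'
from plan import *
import sys
a0=float(sys.argv[1])
g=get_obs(); e,Re=tcp(a0); d=M.T@(g['eef_pos']-g.get('x',0)-P)
gp=M.T@(g['eef_pos']-P)-.021*(M.T@R.from_quat(g['tool_rot']).as_matrix()[:,2])
print('lever angle from grip',np.degrees(np.arctan2(gp[1],gp[2]-.225)),'r',np.hypot(gp[1],gp[2]-.225),'x',gp[0])
print(g['eef_pos'],'err',(e-g['eef_pos'])*1e3,np.degrees((R.from_matrix(Re)*R.from_quat(g['tool_rot']).inv()).as_rotvec()),g['ft_force'],g['grip_width'],g['grasp_force'],g['clock'],g['joint_pos'].round(2))
E
python3 st.py 65
```

```text
lever angle from grip 65.29566388335252 r 0.1095626523842177 x 0.15043277477592756
[ 0.43466838 -0.24588678  0.25596035] err [-1.57133261 -0.00319788  0.67841689] [-0.0649544   0.09342784 -0.10872373] [-0.62973674  0.14706391  2.1058386 ] 0.027419149095802807 0.7555517106084153 14.55 [-0.84  0.63  0.39  1.92  0.56 -0.9 ]
```

Overshoot gently against the stop, then wait for the fittings.

Request:
drive_tool(increments=[[[0, -1, -2], [0, 0, 0], 0.32], [[0, -1, -2], [0, 0, 0], 0.32], [[0, -1, -2], [0, 0, 0], 0.32], [[0, 0, 0], [0, 0, 0], 0.32]])

```text
clock: 14.88
eef_pos: [0.4345, -0.2458, 0.2535]
tool_rot: [0.051, 0.921, 0.385, 0.021]
ft_force: [-2.9, 7.2, 15.0]
grip_width: 0.0274
grasp_force: 7.7
```

Request:
drive_tool(increments=[[[0, -0.5, -1], [0, 0, 0], 0.32], [[0, 0, 0], [0, 0, 0], 0.32], [[0, 0, 0], [0, 0, 0], 0.32], [[0, 0, 0], [0, 0, 0], 0.32], [[0, 0, 0], [0, 0, 0], 0.32], [[0, 0, 0], [0, 0, 0], 0.32], [[0, 0, 0], [0, 0, 0], 0.32], [[0, 0, 0], [0, 0, 0], 0.32]])

```text
clock: 15.55
eef_pos: [0.4345, -0.2458, 0.2534]
tool_rot: [0.051, 0.922, 0.384, 0.021]
ft_force: [-4.6, 7.3, 16.9]
grip_width: 0.0275
grasp_force: 8.7
```

Request:
drive_tool(increments=[[[0, 0, 0], [0, 0, 0], 0.32], [[0, 0, 0], [0, 0, 0], 0.32], [[0, 0, 0], [0, 0, 0], 0.32], [[0, 0, 0], [0, 0, 0], 0.32], [[0, 0, 0], [0, 0, 0], 0.32], [[0, 0, 0], [0, 0, 0], 0.32], [[0, 0, 0], [0, 0, 0], 0.32], [[0, 0, 0], [0, 0, 0], 0.32]])

```text
clock: 16.22
eef_pos: [0.4345, -0.2458, 0.2534]
tool_rot: [0.051, 0.922, 0.384, 0.021]
ft_force: [-3.5, 8.2, 16.8]
grip_width: 0.0274
grasp_force: 8.7
```

```bash
python3 st.py 65
python3 - <<'E'
from cr import *
w=3.030; P0=np.array([.5934,-.1777])
for n in('side','top'):
    c=camera(n); save(c,n+'_p.png')
    for q in('coupling_a','bulkhead_a','pot','tray'):
        for r in silhouettes(q,c)[:4]:
            ys,xs=np.nonzero(r['region']); X=onz(c,(xs.mean(),ys.mean()),.03)[:2]-P0
            print(n,q,round(r['conf'],2),np.round(r['bbox']),len(xs),'cradle xy @z.03',np.round([X@[np.cos(w),np.sin(w)],X@[-np.sin(w),np.cos(w)]],3))
E
```

```text
lever angle from grip 66.53606805666693 r 0.1085372077529992 x 0.15059316727489608
[ 0.43450735 -0.24584512  0.25343768] err [-1.41030736 -0.04486427  3.20108159] [-0.26687958  0.05484008 -0.06428614] [-3.50555775  8.20341671 16.76585739] 0.02742243706389934 8.693992830812931 16.2167 [-0.84  0.63  0.39  1.92  0.56 -0.91]
side coupling_a 0.6 [335. 291. 363. 319.] 573 cradle xy @z.03 [0.036 0.057]
side coupling_a 0.59 [360. 294. 393. 324.] 504 cradle xy @z.03 [-0.037  0.057]
side bulkhead_a 0.82 [354. 314. 375. 337.] 380 cradle xy @z.03 [-0.004  0.115]
side bulkhead_a 0.72 [375. 286. 400. 306.] 227 cradle xy @z.03 [-0.067  0.002]
side pot 0.68 [314. 210. 401. 279.] 4318 cradle xy @z.03 [-0.005 -0.212]
side pot 0.43 [358. 312. 378. 335.] 408 cradle xy @z.03 [-0.005  0.115]
side tray 0.74 [322. 282. 401. 364.] 3712 cradle xy @z.03 [0.003 0.133]
top pot 0.85 [366. 134. 451. 240.] 4951 cradle xy @z.03 [-0.027  0.065]
top tray 0.94 [405. 150. 458. 216.] 1227 cradle xy @z.03 [0.019 0.175]
```

Request:
drive_tool(increments=[[[0, 3.5, 7], [0, 0, 0], 0.32], [[0.4, 3.5, 7.6], [-3.44, 0.39, 0], 0.32], [[0.5, 4.2, 7.3], [-3.44, 0.39, 0], 0.32], [[0.5, 4.8, 6.9], [-3.44, 0.39, 0], 0.32], [[0.6, 5.4, 6.4], [-3.44, 0.39, 0], 0.32], [[0.7, 5.9, 5.9], [-3.44, 0.39, 0], 0.32], [[0.7, 6.4, 5.3], [-3.44, 0.39, 0], 0.32]])

```text
clock: 17.3
eef_pos: [0.4377, -0.2168, 0.2957]
tool_rot: [0.054, 0.977, 0.206, 0.012]
ft_force: [-2.2, -2.8, -0.4]
grip_width: 0.0275
grasp_force: 1.4
```

```bash
python3 st.py 35
python3 - <<'E'
from cr import *
w=3.030; P0=np.array([.5934,-.1777]);PP=[*P0,w]
for n in('side','top'):
    c=camera(n); save(c,n+'_q.png')
    for q in('coupling_a','bulkhead_a'):
        for r in silhouettes(q,c)[:4]:
            ys,xs=np.nonzero(r['region']); f=lambda z:(lambda X:np.round([X@[np.cos(w),np.sin(w)],X@[-np.sin(w),np.cos(w)]],3))(onz(c,(xs.mean(),ys.mean()),z)[:2]-P0)
            print(n,q,round(r['conf'],2),np.round(r['bbox']),len(xs),'z.03,.08',f(.03),f(.08))
    for x,y in((-78,29),(-78,194),(78,29)): print((x,y),[proj(c,T(PP,[[x/1e3,y/1e3,z]])).round(0).tolist() for z in(.004,.075)])
E
```

```text
lever angle from grip 35.378780158181456 r 0.11030126383022446 x 0.15063675580905195
[ 0.43774952 -0.21677533  0.29571682] err [-1.27044716  1.0663248   0.24000848] [ 0.45273613  0.03083041 -0.06096045] [-2.17700787 -2.8021979  -0.36450891] 0.02746412999266707 1.4474921408691444 17.3 [-0.67  0.36  0.27  1.7   0.35 -0.6 ]
side coupling_a 0.69 [361. 294. 391. 322.] 511 z.03,.08 [-0.039  0.056] [-0.035  0.104]
side coupling_a 0.61 [334. 293. 363. 318.] 551 z.03,.08 [0.036 0.057] [0.036 0.105]
side bulkhead_a 0.62 [352. 313. 373. 336.] 356 z.03,.08 [-0.003  0.116] [-0.001  0.16 ]
side bulkhead_a 0.61 [376. 285. 399. 306.] 250 z.03,.08 [-0.066 -0.002] [-0.06  0.05]
(-78, 29) [[[391.0, 308.0]], [[394.0, 289.0]]]
(-78, 194) [[[394.0, 361.0]], [[397.0, 341.0]]]
(78, 29) [[[333.0, 304.0]], [[334.0, 284.0]]]
top coupling_a 0.54 [406. 199. 419. 203.] 41 z.03,.08 [0.061 0.079] [0.067 0.07 ]
top coupling_a 0.54 [373. 134. 448. 234.] 4452 z.03,.08 [-0.038  0.071] [-0.028  0.062]
(-78, 29) [[[396.0, 156.0]], [[400.0, 151.0]]]
(-78, 194) [[[449.0, 161.0]], [[457.0, 156.0]]]
(78, 29) [[[391.0, 206.0]], [[395.0, 203.0]]]
```

Request:
drive_tool(increments=[[[0.8, 6.9, 4.7], [-3.44, 0.39, 0], 0.32], [[0.8, 7.3, 4.0], [-3.44, 0.39, 0], 0.32], [[0.9, 7.6, 3.3], [-3.44, 0.39, 0], 0.32], [[0.9, 7.9, 2.6], [-3.44, 0.39, 0], 0.32], [[0.9, 8.1, 1.9], [-3.44, 0.39, 0], 0.32], [[0.9, 8.2, 1.1], [-3.44, 0.39, 0], 0.32], [[0.9, 8.3, 0.4], [-3.44, 0.39, 0], 0.32]])

```text
clock: 18.18
eef_pos: [0.4436, -0.1634, 0.3128]
tool_rot: [0.057, 0.998, -0.002, -0.0]
ft_force: [-0.2, -1.5, 1.2]
grip_width: 0.027
grasp_force: 1.2
```

Request:
drive_tool(increments=[[[0.9, 8.3, -0.4], [-3.44, 0.39, 0], 0.32], [[0.9, 8.2, -1.1], [-3.44, 0.39, 0], 0.32], [[0.9, 8.1, -1.9], [-3.44, 0.39, 0], 0.32], [[0.9, 7.9, -2.6], [-3.44, 0.39, 0], 0.32], [[0.9, 7.6, -3.3], [-3.44, 0.39, 0], 0.32], [[0.8, 7.3, -4.0], [-3.44, 0.39, 0], 0.32], [[0.8, 6.9, -4.7], [-3.44, 0.39, 0], 0.32]])

```text
clock: 18.77
eef_pos: [0.4499, -0.1084, 0.2948]
tool_rot: [0.055, 0.976, -0.212, -0.013]
ft_force: [-0.3, -1.1, 1.9]
grip_width: 0.0276
grasp_force: 1.0
```

Request:
drive_tool(increments=[[[0.7, 6.4, -5.3], [-3.44, 0.39, 0], 0.32], [[0.7, 5.9, -5.9], [-3.44, 0.39, 0], 0.32], [[0.6, 5.4, -6.4], [-3.44, 0.39, 0], 0.32], [[0.5, 4.8, -6.9], [-3.44, 0.39, 0], 0.32], [[0.5, 4.2, -7.3], [-3.44, 0.39, 0], 0.32], [[0.4, 3.5, -7.6], [-3.44, 0.39, 0], 0.32], [[0, 0, 0], [0, 0, 0], 0.32]])

```text
clock: 19.35
eef_pos: [0.452, -0.0767, 0.2516]
tool_rot: [0.048, 0.922, -0.384, -0.026]
ft_force: [-0.6, -0.3, 0.1]
grip_width: 0.0275
grasp_force: 0.0
```

```bash
python3 st.py -65
```

```text
lever angle from grip -67.58279502382122 r 0.10848542052579552 x 0.15187145352822248
[ 0.45204169 -0.07672315  0.25158076] err [-0.04785485 -0.53306978  5.05800868] [ 0.15121548 -0.67364374 -0.10955206] [-0.5851677  -0.29103934  0.13322983] 0.02751519932392362 0.0 19.35 [ 0.28  0.35 -0.04  1.55 -0.71  0.53]
```

Request:
drive_tool(increments=[[[0, 1, -2], [0, 0, 0], 0.32], [[0, 1, -2], [0, 0, 0], 0.32], [[0, 0, 0], [0, 0, 0], 0.32]])

```text
clock: 19.6
eef_pos: [0.4532, -0.0761, 0.2521]
tool_rot: [0.052, 0.923, -0.382, -0.022]
ft_force: [0.2, -0.6, -0.0]
grip_width: 0.0272
grasp_force: 0.0
```

Request:
drive_tool(increments=[[[0, 1, -2], [0, 0, 0], 0.32], [[0, 1, -2], [0, 0, 0], 0.32], [[0, 0, 0], [0, 0, 0], 0.32]])

```text
clock: 19.85
eef_pos: [0.4534, -0.0758, 0.2515]
tool_rot: [0.052, 0.922, -0.384, -0.02]
ft_force: [-2.0, -5.1, 10.7]
grip_width: 0.0271
grasp_force: 5.6
```

Request:
drive_tool(increments=[[[0, -2, 5], [0, 0, 0], 0.32], [[0, 0, 0], [0, 0, 0], 0.8], [[0, 0, 0], [0, 0, 0], 0.8], [[0, 0, 0], [0, 0, 0], 0.8], [[0, 10, 10], [0, 0, 0], 0.8], [[1, 20, 20], [0, 0, 0], 0.8], [[1, 20, 20], [0, 0, 0], 0.8], [[-10, 20, 20], [0, 0, 0], 0.8]])

```text
clock: 20.52
eef_pos: [0.4456, -0.0049, 0.323]
tool_rot: [0.052, 0.922, -0.382, -0.022]
ft_force: [0.0, 0.3, 0.0]
grip_width: 0.0685
grasp_force: 0.0
```

```bash
cat > look.py <<'E'
from cr import *
w=3.030; P0=np.array([.5934,-.1777]);PP=[*P0,w]
L=lambda X:np.round([X@[np.cos(w),np.sin(w)],X@[-np.sin(w),np.cos(w)]],3)
for n in('side','top'):
    c=camera(n); save(c,n+'_r.png')
    for q in('coupling_a','bulkhead_a'):
        for r in silhouettes(q,c)[:5]:
            ys,xs=np.nonzero(r['region']); f=lambda z:L(onz(c,(xs.mean(),ys.mean()),z)[:2]-P0)
            print(n,q,round(r['conf'],2),np.round(r['bbox']),len(xs),'z.02,.05,.08',f(.02),f(.05),f(.08))
    for x,y in((-78,29),(-78,194),(78,29)): print((x,y),[proj(c,T(PP,[[x/1e3,y/1e3,z]])).round(0).tolist() for z in(.004,.075)])
    if n=='side':
        t=silhouettes('tray',c)
        if t: p,s=fit([(c,t[0]['region'].astype(np.float32))],TRAY,[.581,-.288,-.13]); print('tray',p,s,L(p[:2]-P0),p[2]+np.pi-w)
        t=silhouettes('pot',c)
        best=max(t,key=lambda r:r['region'].sum()); cm=mask(c,PP,POT)
        r=best['region']; print('pot iou upright',np.minimum(cm,r).sum()/np.maximum(cm,r).sum(),best['bbox'])
        for q in('tape','control_box','dose_bottle'): print(q,[ (round(r['conf'],2),r['bbox']) for r in silhouettes(q,c)[:1]])
print(get_obs()['eef_pos'],get_obs()['clock'])
E
python3 look.py
```

```text
side coupling_a 0.67 [333. 292. 362. 322.] 585 z.02,.05,.08 [0.036 0.047] [0.036 0.075] [0.035 0.104]
side coupling_a 0.62 [362. 295. 390. 323.] 461 z.02,.05,.08 [-0.038  0.046] [-0.035  0.075] [-0.033  0.104]
side coupling_a 0.52 [324. 280. 399. 363.] 3680 z.02,.05,.08 [0.002 0.123] [0.003 0.149] [0.004 0.175]
side bulkhead_a 0.91 [353. 312. 375. 338.] 391 z.02,.05,.08 [-0.005  0.108] [-0.004  0.135] [-0.002  0.161]
side bulkhead_a 0.53 [378. 288. 401. 306.] 240 z.02,.05,.08 [-0.068 -0.012] [-0.064  0.019] [-0.061  0.05 ]
side bulkhead_a 0.49 [304. 184. 412. 306.] 7653 z.02,.05,.08 [-0.004 -0.273] [-0.003 -0.232] [-0.002 -0.191]
side bulkhead_a 0.39 [305. 184. 407. 267.] 5204 z.02,.05,.08 [-0.003 -0.349] [-0.002 -0.305] [-0.    -0.262]
(-78, 29) [[[391.0, 308.0]], [[394.0, 289.0]]]
(-78, 194) [[[394.0, 361.0]], [[397.0, 341.0]]]
(78, 29) [[[333.0, 304.0]], [[334.0, 284.0]]]
tray [ 0.58105687 -0.28885317 -0.13653838] 0.676562488079071 [-0.     0.112] -0.024945722136968218
pot iou upright 0.9007266 [304.2, 183.4, 408.6, 266.3]
tape [(0.51, [287.9, 265.7, 314.1, 283.9])]
control_box [(0.6, [302.5, 198.0, 319.5, 218.3])]
dose_bottle [(0.49, [301.3, 178.6, 313.8, 201.8])]
top coupling_a 0.44 [399. 192. 421. 206.] 140 z.02,.05,.08 [0.05  0.087] [0.054 0.081] [0.058 0.075]
(-78, 29) [[[396.0, 156.0]], [[400.0, 151.0]]]
(-78, 194) [[[449.0, 161.0]], [[457.0, 156.0]]]
(78, 29) [[[391.0, 206.0]], [[395.0, 203.0]]]
[ 0.44483345 -0.00618307  0.32241285] 21.0667
```

Run:
```python
from cr import *
c=camera('side'); G=np.full((400,640),'.'); im=c['image'].astype(int)
for q,ch in(('tray','t'),('coupling_a','c'),('bulkhead_a','B')):
    for r in silhouettes(q,c):
        if r['region'].sum()<900 or q=='tray' and r['region'].sum()<4500: G[r['region']]=ch if q!='tray' else 't'
for y in range(278,342,1): print(y,''.join(G[y,326:406]))
print('gray'); g=im.mean(2).astype(int)//26
for y in range(282,312): print(y,''.join(str(v) for v in g[y,355:406]))
```

```text
278 ................................................................................
279 ................................................................................
280 ................................................................................
281 ................................................................................
282 .......ttttt....................................................................
283 ......ttttttttttttttttt.........................................................
284 ......tttttttttttttttttttttttttttt......t......................B................
285 ......tttttttttttttttttttttttttttttttttttttt..................BBB...............
286 ......tttttttttttttttttttttttttttttttttttttttttttt......BB..BBBBBB..............
287 ......ttttttttttttttttttttttttttttttttttttttttttttt.....BBBBBBBBBBB.............
288 .....ttttttttttttttttttttttttttttttttttttttttttttt.....BBBBBBBBBBBBB..t.........
289 .....ttttttttttttttttttttttttttttttttttttttttttttt.BBB.BBBBBBBBBBBBBB.tt........
290 .....ttttttttttttttttttttttttttttttttttttttttttttt.BBBBBBBBBBBBBBBBBBB.t....
[... 5324 characters left out ...]
8864432111011111256544545554
300 887777643222236888888888886443211112222476544445555
301 887776653222468888888988888654311111222476544455556
302 877766554224688788988888888865531111122366545555568
303 777766543247888888888888888885553211122365545565588
304 777665543478888888998888888886555421122366544445688
305 776655435788888887899888888887555554332366544456888
306 776654447888888888789988888887777666542367544478888
307 776654348888888888878898888887767665552367545568888
308 776543238888888888888888888877766655442367557788888
309 666542225888888888888888888777766554422367568888888
310 655422224888889888888888887777665544322357568888888
311 645322224588898888888878887776655443222356568888888
```

Request:
drive_tool(increments=[[[-12, 0, 0], [5.59, -0.63, 0], 0.6], [[-12, 0, 0], [5.59, -0.63, 0], 0.6], [[-12, 0, 0], [5.59, -0.63, 0], 0.6], [[-12, 0, 0], [5.59, -0.63, 0], 0.6], [[-12, 0, 0], [5.59, -0.63, 0], 0.6], [[-12, 0, 0], [5.59, -0.63, 0], 0.6], [[-12, 0, 0], [5.59, -0.63, 0], 0.6], [[-12, 0, 0], [5.59, -0.63, 0], 0.6]])

```text
clock: 21.93
eef_pos: [0.3488, -0.0053, 0.3239]
tool_rot: [0.055, 0.998, 0.002, 0.002]
ft_force: [-0.2, -1.1, 0.3]
grip_width: 0.0513
grasp_force: 0.0
```

Request:
drive_tool(increments=[[[0, -28, 0], [0, 0, -7], 0.6], [[0, -28, 0], [0, 0, -7], 0.6], [[0, -28, 0], [0, 0, -7], 0.6], [[0, -28, 0], [0, 0, -7], 0.6], [[0, -28, 0], [0, 0, -7], 0.6], [[0, -28, 0], [0, 0, -7], 0.6], [[0, -28, 0], [0, 0, -7], 0.6], [[0, -28, 0], [0, 0, -7], 0.6]])

```text
clock: 22.6
eef_pos: [0.3486, -0.231, 0.323]
tool_rot: [0.52, 0.854, -0.0, 0.0]
ft_force: [0.7, -0.5, 0.4]
grip_width: 0.051
grasp_force: 0.0
```

Request:
drive_tool(increments=[[[29, -17, -24], [0, 0, -7], 0.6], [[29, -17, -24], [0, 0, -7], 0.6], [[29, -17, -24], [0, 0, -7], 0.6], [[29, -17, -24], [0, 0, -7], 0.6], [[30, -17, -24], [0, 0, -7], 0.6], [[0, 0, 0], [0, 0, 0], 0.6]])

```text
clock: 23.1
eef_pos: [0.4962, -0.3152, 0.192]
tool_rot: [0.752, 0.659, -0.002, -0.006]
ft_force: [-1.6, 1.3, -2.7]
grip_width: 0.0514
grasp_force: 0.0
```

Run:
```python
from plan import *
g=get_obs();print(g['eef_pos'],'to grip',(np.array([.4957,-.3152,.054])-g['eef_pos'])*1e3,g['clock'],g['grip_width']);q=R.from_quat(g['tool_rot']).as_matrix();print('tool y yaw',np.degrees(np.arctan2(q[1,1],q[0,1])),q[:,2])
```

```text
[ 0.49621212 -0.31520112  0.19198307] to grip [-5.12117512e-01  1.11995326e-03 -1.37983074e+02] 23.1 0.05142256592795411
tool y yaw -7.53846375792796 [-0.01135526  0.0070418  -0.99991073]
```

Request:
drive_tool(increments=[[[0, 0, -35], [0, 0, 0], 0.6], [[0, 0, -40], [0, 0, 0], 0.6], [[0, 0, -35], [0, 0, 0], 0.6], [[0, 0, -25], [0, 0, 0], 0.6], [[0, 0, -12], [0, 0, 0], 0.6], [[0, 0, 0], [0, 0, 0], 0], [[0, 0, 0], [0, 0, 0], 0], [[0, 0, 0], [0, 0, 0], 0]])

```text
clock: 23.77
eef_pos: [0.4957, -0.315, 0.0577]
tool_rot: [0.751, 0.66, 0.0, 0.001]
ft_force: [0.5, 0.6, -0.5]
grip_width: 0.0153
grasp_force: 0.0
```

Request:
drive_tool(increments=[[[0, 0, 0], [0, 0, 0], 0], [[0, 0, 0], [0, 0, 0], 0]])

```text
clock: 23.93
eef_pos: [0.4961, -0.3152, 0.0582]
tool_rot: [0.751, 0.66, 0.001, 0.002]
ft_force: [0.1, -0.2, 2.2]
grip_width: 0.0083
grasp_force: 58.9
```

Request:
drive_tool(increments=[[[-1.5, -13, 0], [0, 0, 0], 0], [[-3.8, -33, 0], [0, 0, 0], 0], [[0, 0, 0], [0, 0, 0], 0], [[0, 0, 0], [0, 0, 0], 0], [[0, 0, 0], [0, 0, 0], 0]])

```text
clock: 24.35
eef_pos: [0.4903, -0.3637, 0.0582]
tool_rot: [0.752, 0.659, -0.001, 0.003]
ft_force: [-0.8, -4.8, 3.2]
grip_width: 0.0085
grasp_force: 60.7
```

```bash
cat > asc.py <<'E'
from cr import *
c=camera('side'); G=np.full((400,640),'.')
T0=silhouettes('tray',c)
for q,ch in(('coupling_a','c'),('bulkhead_a','B')):
    for r in silhouettes(q,c):
        if r['region'].sum()<900: G[r['region']]=ch; print(q,round(r['conf'],2),np.round(r['bbox']),r['region'].sum())
if T0:
    t=T0[0]['region']; G[(G=='.')&t]='t'; y=np.nonzero(t)[0]; p,s=fit([(c,t.astype(np.float32))],TRAY,[.577,-.32,-.13]); print('tray',p,s)
else: y=[280,340]
for y in range(min(y),min(y)+62,2): print(y,''.join(G[y,310:410]))
g=get_obs();print(g['eef_pos'],g['ft_force'],g['clock'])
E
python3 asc.py
```

```text
coupling_a 0.59 [361. 312. 392. 342.] 535
coupling_a 0.51 [342. 306. 364. 339.] 280
bulkhead_a 0.92 [352. 330. 373. 359.] 431
bulkhead_a 0.57 [373. 305. 402. 327.] 317
tray [ 0.57576909 -0.33745983 -0.14405249] 0.5827586054801941
297 ....................................ttttt...........................................................
299 ..................................tttttttttttttttttttttttttt........................................
301 ..................................tttttttttttttttttttttttttttttttttttttttttt........................
303 ...................................ttttttttttttttttttttttttttttttttttttttttttt..B...tttt............
305 ....................................tttttttttttttttttttttttttttttttttttt.BBBBBBBBBBB.ttt............
307 .....................................ccccttttttttttttttttttttttttttttt.BBBBBBBBBBBBBBB..............
309 ......................................ccccc.ttttttttttttttttttttttBBBBBBBBBBBBBBBBBBBBBB............
311 ..............................................ttttttttttttttttttttBBBBBBBBBBBBBBBBBBBBBBB...........
313 ..........................
[... 1766 characters left out ...]
.....ttttttttttttttttttttttttttttBBBBBBBBBBBBBBBBBBBBBBBBtttttttttttttttttttttttttt..........
349 ............tttttttttttttttttttttttttttttBBBBBBBBBBBBBBBBBBBBBBttttttttttttttttttttttttttt..........
351 ............ttttttttttttttttttttttttttttt.BBBBBBBBBBBBBBBBBBBBtttttttttttttttttttttttttttt..........
353 ...........ttttttttttttttttttttttttttttttttBBBBBBBBBBBBBBBBBBtttttttttttttttttttttttttttttt.........
355 ...........ttttttttttttttttttttttttttttttttt..BBBBBBBBBBBB.tttttttttttttttttttttttttttttttt.........
357 ............ttttttttttttttttttttttttttttttttttttttttttttttttttttttttttttttttttttttttttttttt.........
[ 0.49027517 -0.36329817  0.05822524] [-1.52139406 -5.19331212  2.68494851] 24.55
```

Request:
drive_tool(increments=[[[1, 9, 0], [0, 0, 0], 0], [[1, 9, 0], [0, 0, 0], 0], [[1, 9, 0], [0, 0, 0], 0], [[1, 9, 0], [0, 0, 0], 0], [[-1.2, -11, 0], [0, 0, 0], 0], [[-3.4, -30, 0], [0, 0, 0], 0], [[3.7, 33, 0], [0, 0, 0], 0], [[1, 9, 0], [0, 0, 0], 0]])

```text
clock: 25.22
eef_pos: [0.4945, -0.3259, 0.0582]
tool_rot: [0.752, 0.659, -0.0, 0.003]
ft_force: [-0.4, -5.1, 4.0]
grip_width: 0.0085
grasp_force: 61.5
```

Request:
drive_tool(increments=[[[0, 0, 0], [0, 0, 0], 0], [[-1, -9, 0], [0, 0, 0], 0], [[-1, -9, 0], [0, 0, 0], 0], [[-1, -9, 0], [0, 0, 0], 0], [[0, 0, 0], [0, 0, 0], 0]])

```text
clock: 25.63
eef_pos: [0.4925, -0.3498, 0.0582]
tool_rot: [0.75, 0.661, 0.002, 0.001]
ft_force: [1.5, 3.4, 7.0]
grip_width: 0.0082
grasp_force: 61.7
```

```bash
python3 asc.py
```

```text
coupling_a 0.72 [333. 318. 360. 346.] 553
coupling_a 0.71 [362. 315. 391. 350.] 708
coupling_a 0.49 [376. 310. 395. 319.] 109
bulkhead_a 0.66 [375. 306. 395. 320.] 142
bulkhead_a 0.66 [351. 341. 374. 350.] 168
tray [ 0.57712352 -0.32097411 -0.11383101] 0.5586153268814087
293 ....................................ttttttttttt.....................................................
295 ...................................ttttttttttttttttttttttttttttttttttttt............................
297 ...................................ttttttttttttttttttttttttttttttttttttttttttttttttttt..............
299 ....................................ttttttttttttttttttttttttttttttttttttttttttttttttttt.............
301 .....................................tttttttttttttttttttttttttttttttttttttttttttttttttt.............
303 ......................................ttttttttttttttttttttttttttttttttttttttttttttttttt.............
305 ..............................................ttttttttttttttttttttttttttttttttttttttttt.............
307 ...............................................tttttttttttttttttttttttBBBBBBBBttttttttt..
[... 1807 characters left out ...]
.......tttttttttttttcccccccccccccccc...BBBBBBBBBBBBBBBBBcccccccccccccc.ttttttttttttt..........
345 .............ttttttttttttttt.cccccccccccct.BBBBBBBBBBBBBBBBBBBBBccccccccccc.ttttttttttttttt.........
347 .............tttttttttttttttttt.ccccccc.tt.BBBBBBBBBBBBBBBBBBBBBB.ccccccc.ttttttttttttttttt.........
349 .............tttttttttttttttttttttttttttttt..BBBBBBBBBBBBBBBBBBBB.ttttttttttttttttttttttttt.........
351 .............tttttttttttttttttttttttttttttttttttttttttttttttttttttttttttttttttttttttttttttt.........
353 ..............ttttttttttttttttttttttttttttttttttttttttttttttttttttttttttttttttttttttttttttt.........
[ 0.49243989 -0.3498447   0.05818108] [1.39791017 1.98178182 7.15461545] 25.8333
```

Request:
drive_tool(increments=[[[0.7, 6, 0], [0, 0, 0.5], 0], [[0.8, 7, 0], [0, 0, 0.5], 0], [[0.8, 7, 0], [0, 0, 0.2], 0], [[0.7, 6, 0], [0, 0, 0], 0], [[0.4, 4, 0], [0, 0, 0], 0], [[0, 0, 0], [0, 0, 0], 0]])

```text
clock: 26.33
eef_pos: [0.4954, -0.322, 0.0582]
tool_rot: [0.744, 0.668, -0.0, 0.003]
ft_force: [-0.5, -3.9, 6.3]
grip_width: 0.0083
grasp_force: 61.7
```

Request:
drive_tool(increments=[[[0.2, 2, 0], [0, 0, 0], 0], [[0, 0, 0], [0, 0, 0], 0]])

```text
clock: 26.5
eef_pos: [0.4955, -0.3208, 0.0582]
tool_rot: [0.744, 0.668, -0.001, 0.003]
ft_force: [-0.9, -5.1, 4.6]
grip_width: 0.0083
grasp_force: 61.6
```

Request:
drive_tool(increments=[[[0.2, 2, 0], [0, 0, 0], 0], [[0, 0, 0], [0, 0, 0], 0]])

```text
clock: 26.67
eef_pos: [0.4957, -0.3191, 0.0582]
tool_rot: [0.744, 0.668, -0.001, 0.003]
ft_force: [-0.6, -5.8, 6.1]
grip_width: 0.0077
grasp_force: 61.6
```

Run:
```python
from plan import *
g=get_obs();print(g['eef_pos'],g['ft_force'],g['ft_torque'],g['clock']);q=R.from_quat(g['tool_rot']).as_matrix();print('tool y yaw',np.degrees(np.arctan2(q[1,1],q[0,1])))
```

```text
[ 0.49566704 -0.31906396  0.05819186] [-0.58542372 -5.83997332  6.11386195] [-1.0643141   0.09904256 -0.50613572] 26.6667
tool y yaw -6.227937802254408
```

Request:
drive_tool(increments=[[[0.2, 2, 0], [0, 0, 0], 0], [[0, 0, 0], [0, 0, 0], 0]])

```text
clock: 26.83
eef_pos: [0.4959, -0.3171, 0.0582]
tool_rot: [0.745, 0.668, -0.001, 0.003]
ft_force: [-0.5, -5.8, 5.4]
grip_width: 0.0084
grasp_force: 61.6
```

Request:
drive_tool(increments=[[[0.2, 2, 0], [0, 0, 0], 0], [[0, 0, 0], [0, 0, 0], 0]])

```text
clock: 27.0
eef_pos: [0.4961, -0.3151, 0.0582]
tool_rot: [0.745, 0.668, -0.001, 0.003]
ft_force: [-1.5, -5.9, 5.2]
grip_width: 0.0079
grasp_force: 61.6
```

Request:
drive_tool(increments=[[[0.2, 1.5, 0], [0, 0, 0], 0], [[0, 0, 0], [0, 0, 0], 0]])

```text
clock: 27.17
eef_pos: [0.4962, -0.3151, 0.0582]
tool_rot: [0.745, 0.667, -0.002, 0.004]
ft_force: [-0.7, -9.9, 4.2]
grip_width: 0.0083
grasp_force: 61.4
```

Request:
drive_tool(increments=[[[0.1, 1, 0], [0, 0, 0.5], 0], [[0, 0, 0], [0, 0, 0], 0], [[0, 0, 0], [0, 0, 0], 0.6], [[0, 0, 0], [0, 0, 0], 0.6], [[0, 0, 0], [0, 0, 0], 0.6], [[0, 0, 15], [0, 0, 0], 0.6], [[0, 0, 35], [0, 0, 0], 0.6], [[0, 0, 40], [0, 0, 0], 0.6]])

```text
clock: 27.83
eef_pos: [0.4928, -0.3075, 0.1436]
tool_rot: [0.741, 0.672, -0.001, -0.004]
ft_force: [0.4, -1.4, 0.1]
grip_width: 0.051
grasp_force: 0.0
```

Request:
drive_tool(increments=[[[0, 0, 40], [0, 0, 0], 0.6], [[-40, 10, 0], [0, 0, 0], 0.6], [[-40, 20, 0], [0, 0, 0], 0.6], [[-30, 30, 0], [0, 0, 0], 0.6], [[-20, 30, 0], [0, 0, 0], 0.6], [[0, 0, 0], [0, 0, 0], 0.6]])

```text
clock: 28.33
eef_pos: [0.3618, -0.2157, 0.1845]
tool_rot: [0.74, 0.672, -0.001, -0.005]
ft_force: [-0.1, -0.3, -0.5]
grip_width: 0.0515
grasp_force: 0.0
```

```bash
python3 asc.py
python3 - <<'E'
from cr import *
w=3.030; P0=np.array([.5934,-.1777]);PP=[*P0,w]
L=lambda X:np.round([X@[np.cos(w),np.sin(w)],X@[-np.sin(w),np.cos(w)]],4)
for k in range(2):
    o=shot('side',['cradle','tray','pot'])
    t=np.maximum(o[2],0); 
    # fill holes left by the fittings
    h,_=cv2.findContours(t.astype(np.uint8),0,2); f=np.zeros((400,640),np.uint8); cv2.drawContours(f,h,-1,1,-1)
    p,s=fit([(o[0],f.astype(np.float32))],TRAY,[.581,-.288,-.13]); print('tray',p,s,L(p[:2]-P0),'dyaw',p[2]+np.pi-w)
    if k==0:
        r=runc([(o[0],o[1],o[2])]); print('cradle fit (upright lever/pot)',r)
    m=mask(o[0],PP,POT); print('pot iou',np.minimum(m,o[3]).sum()/np.maximum(m,o[3]).sum())
for q in('tape','control_box','dose_bottle'): print(q,[(round(r['conf'],2),r['bbox']) for r in silhouettes(q,o[0])[:2]])
for n,q in(('coupling_a','coupling_a'),): pass
b=camera('top')
for q in('tape','control_box','dose_bottle','pot'): print('top',q,[(round(r['conf'],2),r['bbox']) for r in silhouettes(q,b)[:1]])
print(get_obs()['clock'])
E
```

```text
coupling_a 0.96 [361. 306. 393. 341.] 615
coupling_a 0.92 [332. 303. 364. 336.] 687
coupling_a 0.45 [378. 300. 395. 308.] 94
bulkhead_a 0.7 [355. 329. 375. 338.] 130
tray [ 0.58115611 -0.28844932 -0.13445315] 0.6923059821128845
282 .......................ttttt........................................................................
284 ......................ttttttttttttttttttttttttttt...................................................
286 ......................ttttttttttttttttttttttttttttttttttttttttttttttttt.............................
288 ......................ttttttttttttttttttttttttttttttttttttttttttttttttttttttttttttttttt.............
290 .....................ttttttttttttttttttttttttttttttttttttttttttttttttttttttttttttttttttt............
292 .....................ttttttttttttttttttttttttttttttttttttttttttttttttttttttttttttttttttt............
294 .....................ttttttttttttttttttttttttttttttttttttttttttttttttttttttttttttttttttt............
296 ....................tttttttttttttttttttttttttttttttttttttttttttttttttttttttttttttttttttt............
298 ....................tttttttt
[... 2493 characters left out ...]
183 -0.13181442] 0.9776322841644287 [-0.0005  0.1115] dyaw -0.02022176349565674
cradle fit (upright lever/pot) (array([ 0.59340155, -0.17782086,  3.03454265]), np.float64(-0.8830126523971558))
pot iou 0.89846826
tray [ 0.58078306 -0.28935266 -0.13676488] 0.9784225821495056 [1.000e-04 1.124e-01] dyaw -0.025172223089957146
pot iou 0.91667175
tape [(0.87, [288.8, 267.9, 311.9, 284.2])]
control_box [(0.92, [299.7, 197.3, 320.0, 220.9])]
dose_bottle [(0.46, [301.0, 178.2, 311.9, 200.2])]
top tape [(0.74, [348.3, 226.4, 364.7, 245.5])]
top control_box [(0.63, [222.5, 214.1, 261.9, 243.5])]
top dose_bottle [(0.65, [198.2, 227.8, 220.4, 240.7])]
top pot [(0.64, [350.8, 121.5, 439.8, 228.3])]
29.3333
```

```bash
python3 -c "
from h import *
print(job_done())"
```

```text
the job is handed in; nothing more can be done
None
```

The job is handed in at about 29 s of robot time: the tray is centred and seated against the cradle foot, the empty pot is back on its rest and the bystanders look unmoved; all four fittings are in the tray, one having first wedged high in a corner, so I drew the tray out, shook it down and re-docked it after the pour.

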